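Unplug a battery pack from its covered charging cradle

TASK

Pry up the dust cover of the charging cradle with the steel spatula, swing the cover up until it stands upright by itself, and lay the spatula back down flat on the table. Then unplug the battery pack: draw it straight back along its track, out of the sprung socket, until it meets the low stop at the open end; do not lift it out of the track. Leave the pack there with the cover standing open, and leave all the other things on the table where they are.

Things in the scene. Friction and masses are not known exactly. Their poses are not given: they have to be found in the camera images.
- cradle: Grey charging cradle, fixed, 100 mm wide. Origin on the table under the track; its x runs along the track from the open end (x -115 mm, toward the robot) to the socket block (x 35 to 80, top z 46). Base plate 6 mm thick; side rails y +-37 to +-47, top z 30. Two sprung detents hold the plug; about 10 N pulls it free within 14 mm.
- front_stop (a point): middle of the top of the front stop: a low bar across the track's open end, 6 mm thick, 7 mm above the base plate, its inner face 3 mm toward the socket from here
- cover: White hinged dust cover, plate 128x94x4 mm. Origin on the hinge axis (cradle x 70, z 51 mm); it runs along its -x to the lip (x -124), underside at its z 0; 11 mm skirts under its long sides only. Starts closed or up to 0.05 rad ajar; opens upward about its y (its z leans from vertical by the opening angle, at most 1.75); stiff hinge, stays where left.
- cover_lip (a point): middle of the lower edge of the cover's free lip, 124 mm from the hinge. Closed, a 13 mm high gap is open toward the robot between this edge (z 51 mm) and the pack's top (z 38 mm)
- battery_pack: Black battery pack, 80 (x, -40 to +40) x 70 x 32 mm, 0.25 kg, on the base plate between the rails. Origin under the centre of its main block; starts plugged in at the cradle's x -5.5, y 0, z 6 mm, same axes, under the cover. A 23 mm plug tongue on its +x end sits in the socket. Finger pocket in its top. It slides back (cradle -x) 61 mm to the front stop.
- pack_pocket (a point): centre of the floor of the finger pocket: a rectangular pocket 46 mm along x, 48 mm along y, 20 mm deep (floor 12 mm above the pack's underside); walls 10 mm thick toward -x and 11 mm at the sides
- spatula: Ointment spatula, 180 mm, lying flat: black handle 16x16 mm from its x -95 to -5 mm, steel blade 24 mm wide, 3 mm thick (16 mm wide over the last 12 mm) from x -5 to +85 mm, at the handle's mid-height (z 8 mm). Origin at the underside (on the table, when lying).
- spatula_grip (a point): point on the handle's axis near the centre of mass, 120 mm behind the blade's tip
- spatula_tip (a point): middle of the blade's tip edge; its x axis points along the blade, away from the handle
- tweezers: bystander: steel tweezers, 130 mm long, 13 mm wide, 10 mm high, lying flat; origin under the centre, length along its y
- jar_2: bystander: larger round jar with black screw lid, 63 mm across, 66 mm high; origin under its centre
- jar_0: bystander: lower round jar with black screw lid, 59 mm across, 46 mm high; origin under its centre
- jar_1: bystander: small white-lidded jar, 48 mm across, 40 mm high; origin under its centre
- tape_roll: bystander: roll of tape standing on its flat side, 96 mm across, 48 mm high; origin under its centre
- lot_stamp: bystander: hand stamp with a dark turned handle, 20x32 mm foot, 54 mm high; origin under its centre
- card_stack: bystander: stack of blank cards, 77x65x17 mm; origin under its centre

How it is judged:
By the outcome, as a careful person would: the job done as asked, in the order asked, and still so for the second after the job is handed in, with the robot touching nothing.
It also fails if it takes over 67 s, if anything falls off the work surface, if the arm or the gripper's body presses on something with over 40 N, if the wrist force passes 120 N, or if a joint passes its speed limit or range.

ROBOT

A 6-joint arm with a two-finger parallel gripper is mounted at the origin on a cart in front of the work surface, level with it; the furniture and walls round the work are solid. World frame = base frame: x ahead of the robot, y to its left, z up, the work surface at z = 0. Lengths are in mm, angles in rad, forces in N, time in s.
With the tool pointing down it reaches from about 275 to 750 mm from the base axis. Payload 10.2 kg.
Tool frame: the origin (TCP) lies midway between the tips of the shut fingers; the grasp point (between the pads) lies 19 mm behind it; z points along the fingers, y is the line along which they close (so a half turn about z gives the same grasp; the last joint's range is limited). The gripper opens to 85 mm and grips with 20 to 120 N. Pads are 22 mm wide; open, the fingers measure 114 mm over their backs; the gripper's body (76 mm by 85 mm) begins 54 mm behind the grasp point. The pads swing forward as they close: fully open they stand 13 mm farther back than shut.
Start: joints at [1.039, 0.313, 1.498, -0, 1.331, -0.223], TCP at [159.568, 500.169, 231.294] pointing down, gripper open.
Joint ranges: [-2.94, 2.94], [-0.97, 2.17], [0.19, 2.56], [-1.23, 4.37], [0.02, 3.11], [-2.88, 2.88]. Speed limits (rad/s): [2.39, 2.39, 3.01, 3.14, 3.14, 3.14].

INTERFACE

Orientations are given as a unit quaternion [w, x, y, z].
In Python, from rig import ctrl, capture, camera_info gives the robot as it stands.
- The arm moves only by the tool apply_moves, never from a script. Its argument "targets" is a list of rows, each a list of 3 entries, a list of its own where there are three numbers: the finger opening in mm, from 0 to 85.4, then the shift along the world's x, y, z in mm, then the turn, a rotation vector about the world's x, y, z in degrees. In form: [[grip, [dx, dy, dz], [rx, ry, rz]], ...]. A call has 1 to 20 rows; each row is the pose to reach, as a shift and turn from the pose commanded when the call began; what a row does not reach only later rows make up. A row lasts 1/10 s, in which the tool goes at most 50 mm and 8.59 degrees, less where a joint would pass 70% of its speed; a pose out of reach is approached as far as the arm can. A call with a gripper value outside its range is refused whole. The fingers move at their own pace and stop on an object; "squeeze" is the grip in N (left out, the last holds). Time passes only in rows, so rows that repeat a pose let the fingers close. It gives the time, the measured TCP pose, the force, the opening and the grip force at its end, in the units of the state.
- ctrl.sense(): the state, without advancing time (a new reading comes with each control period).
- capture(name): name is "side" or "top"; returns (picture, depth): 480x640x3 uint8, blue, green, red; 480x640 float32, mm along the optical axis (not along the pixel's ray), 0 where there is no reading.
- camera_info(name): a dict with "vfov" (degrees; the focal length in pixels is half the picture's height over the tangent of half this angle, whatever the lens; pixels are square), "cx", "cy" (the principal point, pixels), "extrinsics" (4x4, takes a point from camera to world coordinates). Camera axes: x right, y down, z forward; pixel columns grow to the right and rows downward; lengths in mm; the calibration is good to about 2 mm. A picture is of the moment at which its call begins. camera_info takes no time and is no camera call.
- ctrl.finish_job(): hands the job in; it is judged then, once.
The state is a dict: "time_s": time; "joints": joint angles; "dq": joint speeds; "tau": joint torques, N m; "eef_pos": TCP position; "ee_rot": TCP orientation; "force": force on the tool from outside, world axes, zero at the start; "wrist_torque": the same for the moment, N m; "grip_width": opening from 0.0 (shut) to 1.0 (fully open); "grip_force": force on a finger pad.
Only numpy, scipy, OpenCV 4.12 (cv2) and the standard library are available. Lean on these libraries where they do the work, as an engineer would, in place of code of your own. Each camera call takes 0.05 s, during which the arm holds its last target. There are 200 camera calls.

## Working session

There is one attempt and no reset: what is moved stays moved. The work goes in short steps, Python scripts to look and compute and a tool call to move; the robot and the scene stay as the last step left them, time stands still between calls to the robot, and variables do not carry over. Pictures are saved under pics/ and viewed, at most 13 in all, crops included, and the job is handed in when it is done.

Besides the shell and the picture viewer there is one more tool, called after "Call:" as a command line: name --argument value ..., lists and objects as JSON in quotes. apply_moves: Moves the arm, as the interface text tells. Its arguments: {"type":"object","properties":{"targets":{"type":"array","items":{"type":"array"}},"squeeze":{"type":"number"}},"required":["targets"]}

```bash
mkdir -p pics; ls; cat > h.py <<'E'
import numpy as np,cv2
from rig import ctrl,capture,camera_info
def K(n):
    i=camera_info(n);f=240/np.tan(np.radians(i['vfov'])/2);return f,i['cx'],i['cy'],np.array(i['extrinsics'])
def ray(n,u,v,z):
    f,cx,cy,E=K(n);d=E[:3,:3]@np.array([(u-cx)/f,(v-cy)/f,1]);o=E[:3,3];return o+d*(z-o[2])/d[2]
def cloud(n,D):
    f,cx,cy,E=K(n);v,u=np.mgrid[:480,:640];P=np.stack([(u-cx)/f*D,(v-cy)/f*D,D],-1);return P@E[:3,:3].T+E[:3,3]
def proj(n,p):
    f,cx,cy,E=K(n);q=E[:3,:3].T@(np.array(p)-E[:3,3]);return q[0]/q[2]*f+cx,q[1]/q[2]*f+cy
E
python3 - <<'E'
from h import *
for n in('top','side'):
    im,d=capture(n);cv2.imwrite(f'pics/{n}0.png',im);np.save(f'{n}0.npy',d);f,cx,cy,E=K(n);print(n,f,cx,cy,E.round(3).tolist(),(d>0).mean())
s=ctrl.sense();print({k:np.round(v,3).tolist() for k,v in s.items()})
E
```

```text
pics
top 506.50573057622495 319.66630697724077 238.34676341915304 [[0.109, -0.969, 0.223, 233.19], [-0.994, -0.108, 0.019, 78.334], [0.005, -0.224, -0.975, 1454.027], [0.0, 0.0, 0.0, 1.0]] 0.9958919270833333
side 448.04614296923745 317.3855939199934 238.94920962360848 [[0.041, 0.79, -0.612, 1273.889], [0.999, -0.034, 0.023, 56.332], [-0.003, -0.613, -0.79, 1011.596], [0.0, 0.0, 0.0, 1.0]] 0.9959635416666667
{'time_s': 0.1, 'joints': [1.039, 0.313, 1.498, -0.0, 1.331, -0.223], 'dq': [-0.0, -0.002, -0.001, 0.001, 0.003, 0.001], 'tau': [0.002, -41.291, -26.014, -0.0, 0.003, -0.0], 'eef_pos': [159.45, 499.956, 230.789], 'ee_rot': [-0.0, 0.154, 0.988, -0.001], 'force': [-0.032, -0.107, -0.834], 'wrist_torque': [-0.061, 0.01, 0.032], 'grip_force': 0.0, 'grip_width': 1.0}
```

View pics/top0.png

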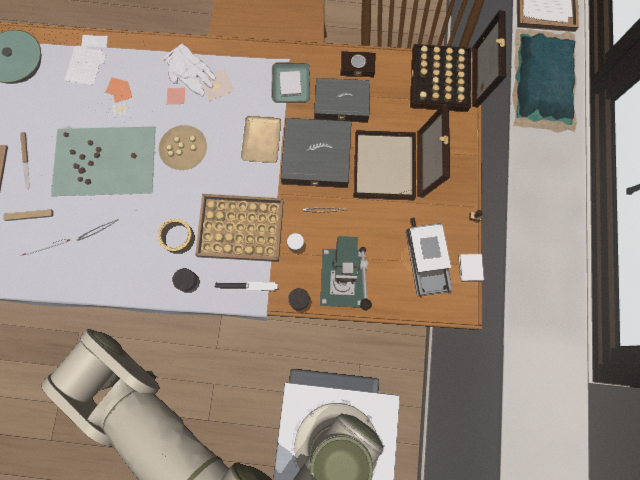

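View pics/side0.png

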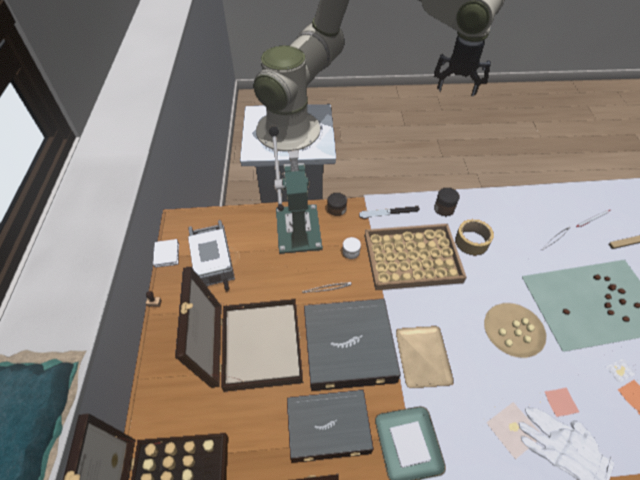

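The top view shows the cradle at about (430,262), the spatula at (247,286) with its handle on the left, and the bystanders around them. I'll enlarge the cradle and spatula areas.

```bash
python3 - <<'E'
from h import *
a=cv2.imread('pics/top0.png');b=cv2.imread('pics/side0.png')
A=cv2.resize(a[210:305,395:495],(400,380),interpolation=2)
B=cv2.resize(b[215:295,170:260],(400,356),interpolation=2)
C=cv2.resize(a[270:305,205:305],(400,140),interpolation=2);D=cv2.resize(b[195:225,350:450],(400,120),interpolation=2)
o=np.zeros((540,800,3),np.uint8);o[:380,:400]=A;o[:356,400:]=B;o[390:530,:400]=C;o[390:510,400:]=D
cv2.imwrite('pics/c0.png',o)
P=cloud('top',np.load('top0.npy'))
for uv in[(430,245),(418,240),(445,238),(432,283),(428,275),(460,300),(250,300),(225,286),(265,286),(270,286),(430,225)]:print(uv,P[uv[1],uv[0]].round(1))
E
```

```text
(430, 245) [ 568.3 -205.9   57.1]
(418, 240) [ 578.1 -170.5   61.2]
(445, 238) [ 609.  -261.1   -3.7]
(432, 283) [ 468.9 -228.1    9.1]
(428, 275) [ 491.  -215.4    8.3]
(460, 300) [ 429.6 -311.7    4.7]
(250, 300) [363.6 284.8   5.5]
(225, 286) [394.  359.2  17.9]
(265, 286) [406.8 246.5  15.6]
(270, 286) [410.  233.7   2.4]
(430, 225) [ 630.8 -205.3   42.3]
```

View pics/c0.png

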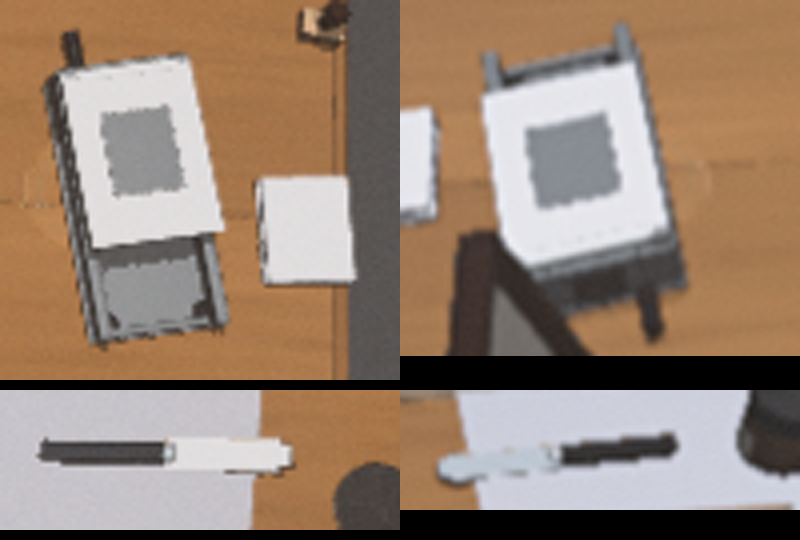

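The enlargement shows the cover's corners in the top view at about (418,272), (451,268), (410,228) and (442,224). The spatula handle runs from (215,284) to (248,284) and its tip is near (277,284). Next I'll measure both with masks.

```bash
cat > m.py <<'E'
from h import *
def rect(n,mask,z,box):
    m=np.zeros_like(mask);x0,y0,x1,y1=box;m[y0:y1,x0:x1]=mask[y0:y1,x0:x1]
    c=max(cv2.findContours(m,cv2.RETR_EXTERNAL,cv2.CHAIN_APPROX_NONE)[0],key=cv2.contourArea)[:,0]
    return np.array([ray(n,u,v,z)[:2] for u,v in c],np.float32),c
E
python3 - <<'E'
from m import *
for n,bc,bs in(('top',(402,215,456,278),(205,275,285,300)),('side',(186,225,240,290),(350,198,425,225))):
    im=cv2.imread(f'pics/{n}0.png');h=cv2.cvtColor(im,cv2.COLOR_BGR2HSV);g=im.min(2)
    w=(g>195).astype(np.uint8)*255
    p,c=rect(n,w,55,bc);r=cv2.minAreaRect(p);print(n,'cover',r,cv2.boxPoints(r).round(1).tolist())
    d=((im.max(2)<80)*255).astype(np.uint8)
    p,c=rect(n,d,14,bs);r=cv2.minAreaRect(p);print(n,'handle',r,cv2.boxPoints(r).round(1).tolist())
# blade via depth-free: tip px on wood in top, sat low
im=cv2.imread('pics/top0.png');print(im[280:292,268:282].min(2))
for n,u,v in(('top',277,284.5),('side',360.5,215.5)):print(n,ray(n,u,v,9.5).round(1))
E
```

```text
top cover ((561.3910522460938, -206.27325439453125), (125.93402862548828, 92.34324645996094), 14.817391395568848) [[488.70001220703125, -177.6999969482422], [512.2999877929688, -267.0], [634.0999755859375, -234.8000030517578], [610.5, -145.5]]
top handle ((399.04248046875, 344.8859558105469), (11.472683906555176, 83.1337890625), 6.314151287078857) [[388.79998779296875, 385.6000061035156], [397.8999938964844, 302.8999938964844], [409.29998779296875, 304.20001220703125], [400.20001220703125, 386.79998779296875]]
side cover ((560.3848266601562, -205.88938903808594), (131.53875732421875, 92.47408294677734), 13.962757110595703) [[485.3999938964844, -176.89999389648438], [507.70001220703125, -266.6000061035156], [635.4000244140625, -234.89999389648438], [613.0999755859375, -145.10000610351562]]
side handle ((402.6407470703125, 347.65753173828125), (14.204781532287598, 83.04473114013672), 3.8217124938964844) [[392.79998779296875, 388.6000061035156], [398.29998779296875, 305.79998779296875], [412.5, 306.70001220703125], [407.0, 389.6000061035156]]
[[196 159  94  78  78  77  76  76  78  78  76  79  78  79]
 [194 162 114 102 101 100 101  80  75  77  77  74  77  75]
 [191 192 191 191 192 186 189 102  75  74  77  76  76  75]
 [221 221 222 220 222 221 222 143 113  98  77  77  74  75]
 [221 221 222 221 220 221 221 220 221 176  94  76  77  75]
 [220 220 222 221 221 221 220 222 222 170  95  76  77  78]
 [222 223 221 219 220 221 221 222 222 159  90  74  77  74]
 [221 222 221 222 221 224 221 220 221 156  87  70  73  75]
 [222 223 222 222 222 222 214 209 209 142  71  76  71  76]
 [212 212 213 212 209 214 147  75  62  55  55  74  77  77]
 [137 126 128 138 131 143 116  70  72  75  76  79  77  78]
 [176  91  59  75  74  60  57  58  71  79  74  78  76  80]]
top [415.6 213.6   9.5]
side [415.8 215.9   9.5]
```

```bash
python3 - <<'E'
from h import *
for n in('top','side'):
    P=cloud(n,np.load(n+'0.npy')).reshape(-1,3)
    c,s=np.cos(np.radians(14.4)),np.sin(np.radians(14.4));q=P[:,:2]-[551.2,-208.6]
    X=q@[c,s];Y=q@[-s,c];Z=P[:,2]
    m=(abs(X-10)<58)&(abs(Y)<42)&(Z>40)&(Z<75);A=np.c_[X[m],Y[m],np.ones(m.sum())]
    k=np.linalg.lstsq(A,Z[m],rcond=None)[0];print(n,'plane',k.round(4),'z lip/hinge',k[0]*-54+k[2],k[0]*70+k[2])
    t=(P[:,0]>430)&(P[:,0]<600)&(P[:,1]>100)&(P[:,1]<-100+0)
    for nm,(x0,x1,y0,y1) in dict(press=(330,560,-100,100),left=(330,560,100,180),spat=(380,430,205,395),right=(300,480,-330,-130)).items():
        m=(P[:,0]>x0)&(P[:,0]<x1)&(P[:,1]>y0)&(P[:,1]<y1);print(nm,np.percentile(Z[m],[5,50,99.5]).round(1),P[m][Z[m]>30][:,:2].min(0).round() if (Z[m]>30).any() else '',P[m][Z[m]>30][:,:2].max(0).round() if (Z[m]>30).any() else '')
    m=(P[:,0]>380)&(P[:,0]<430)&(P[:,1]>205)&(P[:,1]<395)&(Z>11)&(Z<25)
    S=P[m][:,:2];u=np.linalg.svd(S-S.mean(0),full_matrices=0)[2][0];print('handle-ish',S.mean(0),np.degrees(np.arctan2(*u[::-1])),S.min(0),S.max(0))
E
```

```text
top plane [-3.22000e-02  1.80000e-03  5.78196e+01] z lip/hinge 59.557682027115305 55.56658385435664
press [-741.3    5.9  294.3] [345. -33.] [527.  66.]
left [-7.388e+02  6.000e-01  5.140e+01] [350. 119.] [560. 180.]
spat [-3.7  4.  21.9]  
right [-745.7   -1.1   32.4] [ 430. -278.] [ 479. -180.]
handle-ish [401.87262461 305.22844909] -84.41256522487886 [387.69929001 213.0513982 ] [421.53992193 389.27882248]
side plane [-3.79000e-02  2.50000e-03  5.79857e+01] z lip/hinge 60.03263297338428 55.332350724888165
press [ -1.9  18.7 292.6] [347. -31.] [533.  66.]
left [-2.5  1.9 50.1] [350. 118.] [560. 180.]
spat [-1.1  5.4 21.5]  
right [-3.   0.4 31.7] [ 437. -275.] [ 478. -180.]
handle-ish [404.10507391 307.33422855] -85.07604346202774 [386.52331691 212.36970384] [425.11779488 392.14466154]
```

Call:
apply_moves --targets '[[60,[120,-90,-60],[0,0,-33]],[60,[120,-90,-60],[0,0,-33]],[60,[120,-90,-60],[0,0,-33]],[60,[244.4,-177.2,-120],[0,0,-66.6]],[60,[244.4,-177.2,-120],[0,0,-66.6]],[60,[244.4,-177.2,-120],[0,0,-66.6]],[60,[244.4,-177.2,-120],[0,0,-66.6]],[60,[244.4,-177.2,-120],[0,0,-66.6]],[60,[244.4,-177.2,-150],[0,0,-66.6]],[60,[244.4,-177.2,-190],[0,0,-66.6]],[60,[244.4,-177.2,-205],[0,0,-66.6]],[60,[244.4,-177.2,-205],[0,0,-66.6]]]'

```text
time_s: 1.3
eef_pos: [402.6, 322.3, 24.1]
ee_rot: [-0.001, 0.671, 0.741, -0.002]
force: [0.5, -0.0, 0.2]
grip_width: 0.707
grip_force: 0.0
```

```bash
python3 - <<'E'
from h import *
im,d=capture('side')
cv2.imwrite('pics/s1.png',cv2.resize(im[120:260,330:500],(680,560),interpolation=2))
E
```

```text
(no output)
```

View pics/s1.png

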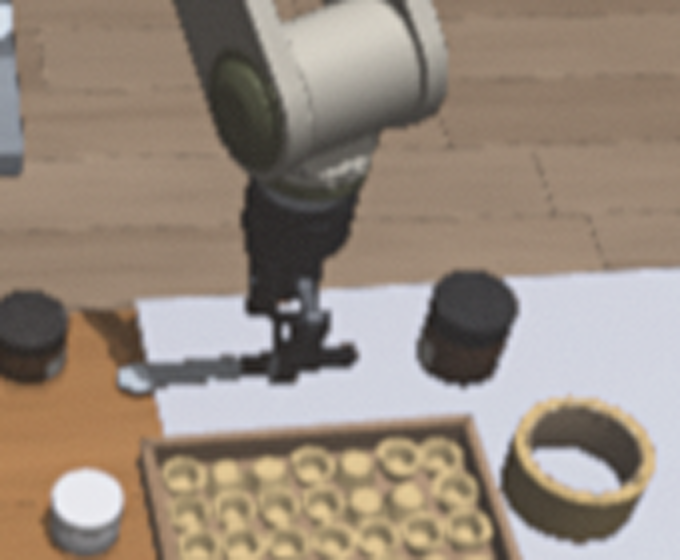

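The open fingers straddle the handle at about (300,350) in the crop, so I'll go down and grip.

Call:
apply_moves --targets '[[60,[0,0,-12],[0,0,0]],[60,[0,0,-22],[0,0,0]],[60,[0,0,-23.5],[0,0,0]],[30,[0,0,-23.5],[0,0,0]],[10,[0,0,-23.5],[0,0,0]],[5,[0,0,-23.5],[0,0,0]],[5,[0,0,-23.5],[0,0,0]],[5,[0,0,-23.5],[0,0,0]],[5,[0,0,-23.5],[0,0,0]],[5,[0,0,-23.5],[0,0,0]]]' --squeeze 115

```text
time_s: 2.35
eef_pos: [404.2, 323.1, 3.6]
ee_rot: [0.0, 0.671, 0.741, 0.0]
force: [-2.2, -0.8, 5.7]
grip_width: 0.151
grip_force: 113.2
```

Call:
apply_moves --targets '[[5,[0,0,20],[0,0,0]],[5,[0,0,60],[0,0,0]],[5,[0,0,110],[0,0,0]],[5,[0,0,160],[0,0,0]],[5,[0,0,210],[0,0,0]],[5,[0,0,260],[0,0,0]],[5,[-10,-10,310],[0,0,5]],[5,[-20,-20,360],[0,0,10]],[5,[-20,-60,370],[0,0,15]],[5,[-20,-100,370],[0,0,22]],[5,[-20,-140,370],[0,0,29]],[5,[-20,-180,370],[0,0,36]]]'

```text
time_s: 3.55
eef_pos: [383.4, 141.8, 373.0]
ee_rot: [0.0, 0.407, 0.913, 0.0]
force: [0.9, 0.3, -1.2]
grip_width: 0.153
grip_force: 112.6
```

```bash
python3 - <<'E'
from h import *
a,_=capture('side');b,_=capture('top')
cv2.imwrite('pics/s2.png',np.hstack([a[:240,220:620],b[200:440,150:550]]))
E
```

```text
(no output)
```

View pics/s2.png

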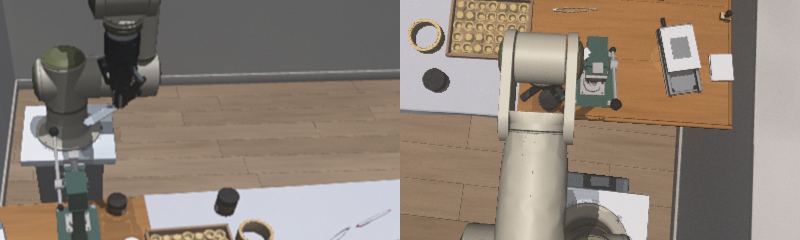

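The spatula is held level in the gripper. I'll carry it on over the press.

Call:
apply_moves --targets '[[5,[0,-40,0],[0,0,7]],[5,[0,-80,0],[0,0,14]],[5,[0,-120,0],[0,0,21]],[5,[0,-160,0],[0,0,28]],[5,[0,-200,0],[0,0,35]],[5,[0,-240,0],[0,0,42]],[5,[-5,-280,0],[0,0,49]],[5,[-10,-320,0],[0,0,56]],[5,[-14,-360,0],[0,0,62.7]],[5,[-14,-398,0],[0,0,62.7]],[5,[-14,-398,-40],[0,0,62.7]],[5,[-14,-398,-85],[0,0,62.7]],[5,[-14,-398,-130],[0,0,62.7]],[5,[-14,-398,-175],[0,0,62.7]],[5,[-14,-398,-220],[0,0,62.7]],[5,[-14,-398,-260],[0,0,62.7]],[5,[-14,-398,-280],[0,0,62.7]],[5,[-14,-398,-280],[0,0,62.7]]]'

```text
time_s: 5.45
eef_pos: [369.4, -253.3, 90.7]
ee_rot: [-0.001, -0.125, 0.992, 0.002]
force: [-0.7, -0.9, 1.6]
grip_width: 0.149
grip_force: 113.0
```

```bash
python3 - <<'E'
from h import *
s=ctrl.sense();print(s['eef_pos'].round(1) if hasattr(s['eef_pos'],'round') else s['eef_pos'],np.round(s['joints'],2),s['time_s'])
a,d=capture('side');b,e=capture('top')
o=np.zeros((480,800,3),np.uint8);o[:480,:400]=cv2.resize(a[160:280,170:270],(400,480),interpolation=2);o[:480,400:]=cv2.resize(b[210:330,390:490],(400,480),interpolation=2)
cv2.imwrite('pics/s3.png',o);np.save('s3s.npy',d);np.save('s3t.npy',e);cv2.imwrite('s3sf.png',a);cv2.imwrite('s3tf.png',b)
E
```

```text
[ 369.4 -253.3   90.7] [-0.86  0.33  1.89  0.    0.93 -2.68] 5.45
```

View pics/s3.png

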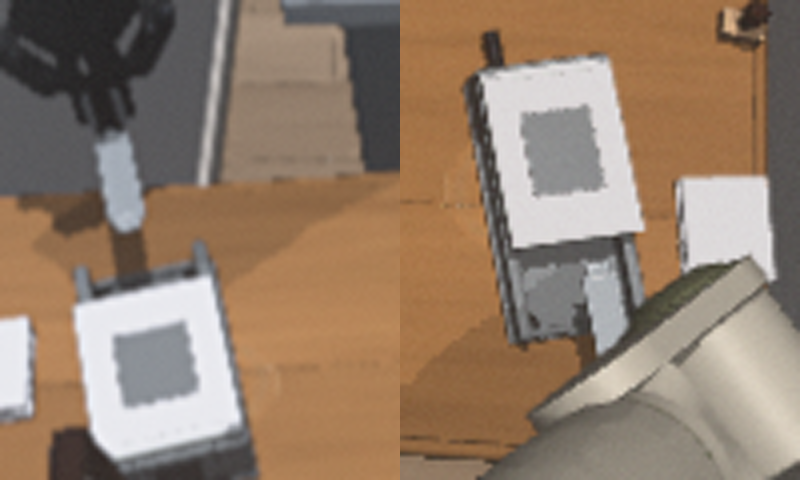

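The tip is at about (202.5,217) in the full side view and (440.5,275) in the full top view. I'll triangulate it and check the blade's pitch.

```bash
python3 - <<'E'
from h import *
c,s=np.cos(np.radians(14.4)),np.sin(np.radians(14.4));O=np.array([551.2,-208.6])
def cr(p):q=p[:2]-O;return (round(q@[c,s],1),round(q@[-s,c],1),round(p[2],1))
for z in(85,92,95,100):print(z,'side',cr(ray('side',202.3,217.3,z)),'top',cr(ray('top',440.5,275,z)))
for n,f in(('side','s3s.npy'),('top','s3t.npy')):
    P=cloud(n,np.load(f)).reshape(-1,3);q=P[:,:2]-O;X=q@[c,s];Y=q@[-s,c]
    m=(X>-160)&(X<-65)&(abs(Y)<30)&(P[:,2]>70)&(P[:,2]<110)
    A=np.c_[X[m]+75,Y[m],np.ones(m.sum())];k=np.linalg.lstsq(A,P[m,2],rcond=None)[0]
    print(n,m.sum(),k.round(3),X[m].min(),X[m].max(),Y[m].mean())
    x=X[m]>-100;x2=X[m]<-115;print('Y near tip',Y[m][x].mean(),'Y far',Y[m][x2].mean() if x2.any() else '', np.median(P[m,2][x]))
E
```

```text
85 side (np.float64(-84.6), np.float64(3.1), np.float64(85.0)) top (np.float64(-74.2), np.float64(-7.0), np.float64(85.0))
92 side (np.float64(-78.2), np.float64(3.7), np.float64(92.0)) top (np.float64(-75.1), np.float64(-5.1), np.float64(92.0))
95 side (np.float64(-75.4), np.float64(3.9), np.float64(95.0)) top (np.float64(-75.4), np.float64(-4.3), np.float64(95.0))
100 side (np.float64(-70.9), np.float64(4.3), np.float64(100.0)) top (np.float64(-76.0), np.float64(-3.0), np.float64(100.0))
side 193 [-6.0000e-03  6.0000e-03  9.7978e+01] -159.7319803206653 -76.9443954599835 3.501904021430261
Y near tip 3.28555593694433 Y far 3.465000296907244 98.17122222366532
top 174 [1.70000e-02 8.30000e-02 1.00133e+02] -136.49898735929528 -76.28840843335202 2.6340869585284294
Y near tip 2.5094292895783528 Y far 3.9572577412987036 100.24369351959217
```

Tip at cradle (-75, ~2, 96) with the blade level. I'll lower it, check, then insert.

Call:
apply_moves --targets '[[5,[0,0,-20],[0,0,0]],[5,[0,0,-40],[0,0,0]],[5,[0,0,-50],[0,0,0]],[5,[0,0,-50],[0,0,0]],[5,[0,0,-50],[0,0,0]]]'

```text
time_s: 6.05
eef_pos: [370.5, -255.3, 43.9]
ee_rot: [0.001, -0.125, 0.992, -0.001]
force: [0.6, -0.7, -1.3]
grip_width: 0.149
grip_force: 113.0
```

Call:
apply_moves --targets '[[5,[0,0,-2],[0,0,0]],[5,[12,3,-2],[0,0,0]],[5,[24,6,-2],[0,0,0]],[5,[36,9,-2],[0,0,0]],[5,[48,12.5,-2],[0,0,0]],[5,[52,13.5,-2],[0,0,0]],[5,[52,13.5,-2],[0,0,0]]]'

```text
time_s: 6.75
eef_pos: [422.5, -240.9, 40.7]
ee_rot: [-0.0, -0.126, 0.992, 0.0]
force: [-0.6, -0.2, -0.8]
grip_width: 0.156
grip_force: 113.0
```

Call:
apply_moves --targets '[[5,[0,0,6],[0,0,0]],[5,[0.5,0,12],[0,0,0]],[5,[1.3,0.3,20],[0,0,0]],[5,[3,0.8,28],[0,0,0]],[5,[5.3,1.4,35.6],[0,0,0]]]'

```text
time_s: 7.25
eef_pos: [427.2, -239.9, 77.3]
ee_rot: [-0.0, -0.125, 0.992, -0.0]
force: [-0.2, 0.4, -2.9]
grip_width: 0.149
grip_force: 112.7
```

```bash
cat > ang.py <<'E'
from h import *
c,s=np.cos(np.radians(14.4)),np.sin(np.radians(14.4));O=np.array([551.2,-208.6])
def show(name):
    S=ctrl.sense();print('tcp',np.round(S['eef_pos'],1),'F',np.round(S['force'],1),'T',np.round(S['wrist_torque'],2),np.round(S['joints'],2),S['time_s'])
    a,d=capture('side');b,e=capture('top')
    o=np.zeros((480,800,3),np.uint8);o[:480,:400]=cv2.resize(a[160:280,170:270],(400,480),interpolation=2);o[:480,400:]=cv2.resize(b[210:330,390:490],(400,480),interpolation=2)
    cv2.imwrite(name,o)
    for n,D in(('side',d),('top',e)):
        P=cloud(n,D).reshape(-1,3);q=P[:,:2]-O;X=q@[c,s];Y=q@[-s,c];m=(X>-50)&(X<120)&(abs(Y)<40)&(P[:,2]>57)&(P[:,2]<190)
        if m.sum()>30:
            Q=np.c_[X,P[:,2]][m];x,z=Q.T;k=np.polyfit(x,z,1) if np.ptp(x)>np.ptp(z) else None
            if k is None: kk=np.polyfit(z,x,1);a=np.degrees(np.arctan2(1,-kk[0]))
            else: a=np.degrees(np.arctan(-k[0]))
            print(n,m.sum(),'cover angle',a.round(1),x.min().round(),x.max().round(),z.max().round())
E
python3 -c "from ang import *;show('pics/s4.png')"
```

```text
tcp [ 427.2 -239.9   77.3] F [-0.2  0.4 -2.9] T [0.06 0.29 0.11] [-0.75  0.42  1.79 -0.    0.93 -2.57] 7.25
side 1338 cover angle 19.8 -49.0 78.0 101.0
top 1002 cover angle 20.3 -50.0 74.0 104.0
```

View pics/s4.png

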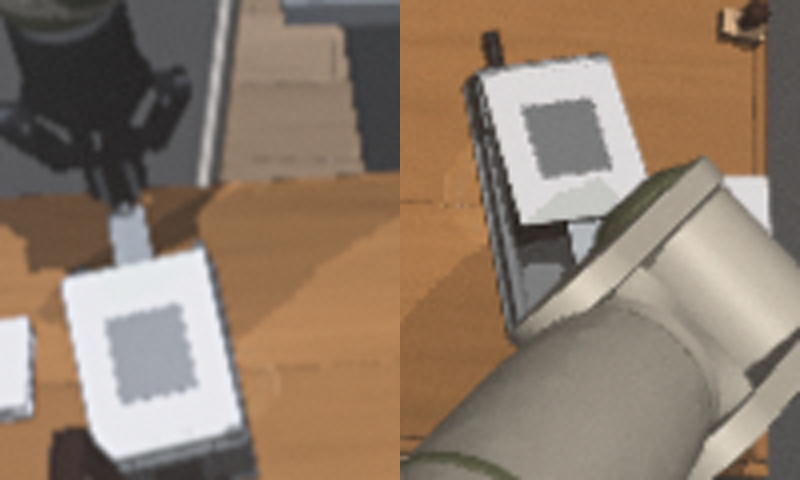

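Call:
apply_moves --targets '[[5,[3,0.8,7.4],[0,0,0]],[5,[6.6,1.7,14.4],[0,0,0]],[5,[10.7,2.7,21],[0,0,0]],[5,[15.4,4,27.5],[0,0,0]],[5,[20.7,5.3,33.4],[0,0,0]],[5,[26.3,6.8,38.8],[0,0,0]],[5,[32.5,8.4,43.7],[0,0,0]],[5,[39,10,47.9],[0,0,0]],[5,[46,11.8,51.7],[0,0,0]],[5,[53,13.6,54.7],[0,0,0]],[5,[60,15.4,57],[0,0,0]],[5,[68,17.4,58.8],[0,0,0]],[5,[76,19.4,60],[0,0,0]],[5,[83.3,21.4,60.2],[0,0,0]],[5,[83.3,21.4,60.2],[0,0,0]]]'

```text
time_s: 8.85
eef_pos: [511.4, -218.1, 136.4]
ee_rot: [0.0, -0.125, 0.992, 0.0]
force: [0.1, -0.4, -0.6]
grip_width: 0.154
grip_force: 112.9
```

```bash
python3 -c "from ang import *;show('pics/s5.png')"
```

```text
tcp [ 511.4 -218.1  136.4] F [ 0.1 -0.4 -0.6] T [-0.    0.04 -0.03] [-0.61  0.47  1.53  0.    1.14 -2.44] 8.85
side 1454 cover angle 58.8 -50.0 78.0 190.0
top 318 cover angle 87.6 22.0 75.0 182.0
```

View pics/s5.png

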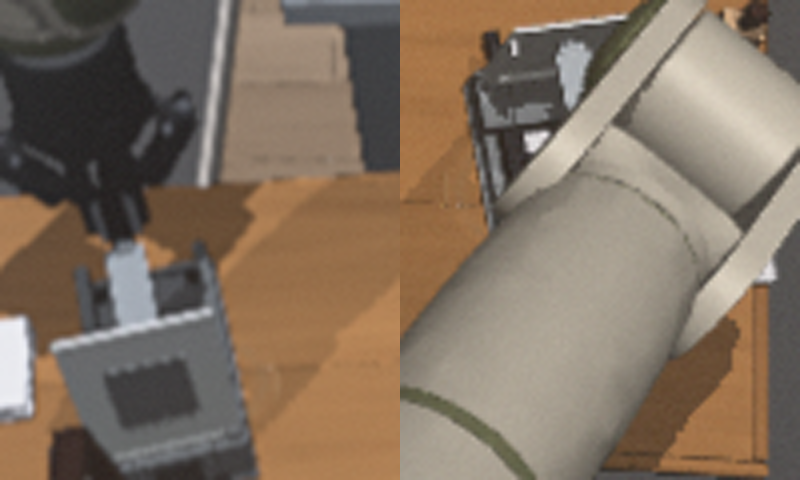

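The cover is nearly upright: its back face now shows to the side camera, with the lip edge at about (130,330) in the crop. I'll push a little more and then draw back.

Call:
apply_moves --targets '[[5,[2,0.5,0],[0,0,0]],[5,[4,1,0],[0,0,0]],[5,[5.5,1.4,0],[0,0,0]],[5,[5.5,1.4,0],[0,0,0]],[5,[-5,-1.3,0],[0,0,0]],[5,[-40,-10,0],[0,0,0]],[5,[-85,-22,10],[0,0,0]],[5,[-130,-33,50],[0,0,0]],[5,[-140,-37,100],[0,0,0]],[5,[-140,-37,150],[0,0,0]],[5,[-140,-37,200],[0,0,0]],[5,[-140,-37,235],[0,0,0]],[5,[-140,-37,235],[0,0,0]]]'

```text
time_s: 10.25
eef_pos: [370.7, -256.3, 377.1]
ee_rot: [0.003, -0.125, 0.992, -0.005]
force: [-0.3, 0.4, -0.7]
grip_width: 0.151
grip_force: 113.0
```

```bash
python3 - <<'E'
from ang import *
S=ctrl.sense();print(np.round(S['eef_pos'],1),S['time_s'])
for n in('side','top'):
    im,D=capture(n);cv2.imwrite(f'pics/f6{n}.png',im)
    P=cloud(n,D).reshape(-1,3);q=P[:,:2]-O;X=q@[c,s];Y=q@[-s,c];Z=P[:,2]
    for z0 in range(60,190,15):
        m=(X>20)&(X<130)&(abs(Y)<38)&(Z>z0)&(Z<z0+15)
        if m.sum()>5:print(n,z0,m.sum(),np.percentile(X[m],[5,50,95]).round(1))
E
```

```text
[ 370.7 -256.3  377.1] 10.25
side 60 99 [72.2 74.2 75.8]
side 75 95 [73.  75.3 77.1]
side 90 107 [73.8 76.3 78.3]
side 105 113 [75.1 76.9 78.9]
side 120 113 [75.7 77.6 79.6]
side 135 122 [75.9 77.8 80. ]
side 150 123 [76.6 78.6 79.9]
side 165 115 [76.4 79.  81. ]
top 60 42 [68.5 70.9 72.6]
top 75 38 [70.5 71.9 73.6]
top 90 35 [71.5 72.8 73.9]
top 105 42 [72.5 73.5 74.5]
top 120 38 [73.  74.1 75.4]
top 135 47 [74.  74.9 76.2]
top 150 45 [74.6 75.7 76.8]
top 165 68 [75.1 77.  80. ]
```

The cover stands open at about 93°. Now I'll carry the spatula back to its place.

Call:
apply_moves --targets '[[5,[0,30,0],[0,0,-3]],[5,[10,60,0],[0,0,-9]],[5,[12,100,0],[0,0,-16]],[5,[12,140,0],[0,0,-23]],[5,[12,180,0],[0,0,-30]],[5,[12,220,0],[0,0,-37]],[5,[12,260,0],[0,0,-44]],[5,[12,300,0],[0,0,-51]],[5,[12,340,0],[0,0,-58]],[5,[12,380,0],[0,0,-65]],[5,[15,420,0],[0,0,-72]],[5,[20,460,0],[0,0,-79]],[5,[25,500,0],[0,0,-86]],[5,[30,540,0],[0,0,-93]],[5,[33.4,578.8,0],[0,0,-98.7]],[5,[33.4,578.8,0],[0,0,-98.7]],[5,[33.4,578.8,-45],[0,0,-98.7]],[5,[33.4,578.8,-90],[0,0,-98.7]],[5,[33.4,578.8,-135],[0,0,-98.7]],[5,[33.4,578.8,-180],[0,0,-98.7]]]'

```text
time_s: 12.35
eef_pos: [402.9, 322.0, 188.8]
ee_rot: [-0.0, 0.671, 0.741, -0.001]
force: [0.7, 0.1, -1.0]
grip_width: 0.154
grip_force: 113.0
```

Call:
apply_moves --targets '[[5,[0,0,-45],[0,0,0]],[5,[0,0,-90],[0,0,0]],[5,[0,0,-130],[0,0,0]],[5,[0,0,-160],[0,0,0]],[5,[0,0,-180],[0,0,0]],[5,[0,0,-186],[0,0,0]],[5,[0,0,-186],[0,0,0]],[5,[0,0,-186],[0,0,0]]]'

```text
time_s: 13.15
eef_pos: [403.9, 322.8, 5.8]
ee_rot: [0.0, 0.671, 0.741, -0.0]
force: [0.3, 0.1, -1.3]
grip_width: 0.154
grip_force: 113.0
```

Call:
apply_moves --targets '[[5,[0,0,-1],[0,0,0]],[5,[0,0,-1.7],[0,0,0]],[5,[0,0,-2],[0,0,0]],[5,[0,0,-2],[0,0,0]]]'

```text
time_s: 13.55
eef_pos: [404.0, 323.3, 3.6]
ee_rot: [0.0, 0.671, 0.741, 0.0]
force: [0.9, -0.5, -0.9]
grip_width: 0.15
grip_force: 113.0
```

Call:
apply_moves --targets '[[20,[0,0,0],[0,0,0]],[30,[0,0,0],[0,0,0]],[50,[0,0,0],[0,0,0]],[50,[0,0,0],[0,0,0]],[50,[0,0,10],[0,0,0]],[50,[0,0,40],[0,0,0]],[50,[0,0,90],[0,0,0]],[50,[0,0,140],[0,0,0]],[30,[0,0,190],[0,0,0]],[10,[0,0,240],[0,0,0]],[10,[0,0,290],[0,0,0]],[10,[-15,-20,340],[0,0,5]],[10,[-20,-60,372],[0,0,10]],[10,[-20,-100,372],[0,0,17]],[10,[-20,-140,372],[0,0,24]],[10,[-20,-180,372],[0,0,31]],[10,[-20,-220,372],[0,0,38]],[10,[-20,-260,372],[0,0,45]],[10,[-20,-300,372],[0,0,52]],[10,[-20,-340,372],[0,0,59]]]'

```text
time_s: 15.55
eef_pos: [383.5, -12.6, 376.4]
ee_rot: [0.001, 0.225, 0.974, -0.0]
force: [0.7, -0.3, 0.2]
grip_width: 0.118
grip_force: 0.0
```

```bash
python3 - <<'E'
from m import *
from ang import c,s,O
S=ctrl.sense();print(np.round(S['eef_pos'],1),S['time_s'])
im,D=capture('top');sd,DS=capture('side')
o=np.zeros((480,800,3),np.uint8);o[:140,:400]=cv2.resize(im[270:305,205:305],(400,140),interpolation=2);o[150:270,:400]=cv2.resize(sd[195:225,350:450],(400,120),interpolation=2)
o[:400,400:]=cv2.resize(cv2.imread('pics/f6top.png')[210:310,395:495],(400,400),interpolation=2)
cv2.imwrite('pics/s7.png',o)
# pack: dark pocket; black/grey pack surface heights from f6-time depth unavailable -> side/top now
for n,d in(('top',D),('side',DS)):
    P=cloud(n,d).reshape(-1,3);q=P[:,:2]-O;X=q@[c,s];Y=q@[-s,c]
    for x in range(-120,60,10):
        m=(abs(X-x)<5)&(abs(Y)<18)&(P[:,2]<60);print(n,x,np.percentile(P[m,2],[10,50,90]).round() if m.any() else '',end=' | ')
    print()
E
```

```text
[383.5 -12.6 376.4] 15.55
top -120 [-3.  0.  4.] | top -110 [ 1. 10. 16.] | top -100 [ 3.  6. 11.] | top -90 [ 3.  7. 10.] | top -80 [ 0.  5. 10.] | top -70 [ 3.  6. 10.] | top -60 [ 2.  7. 11.] | top -50 [ 2.  8. 29.] | top -40 [30. 37. 42.] | top -30 [16. 17. 22.] | top -20 [17. 19. 22.] | top -10 [15. 19. 23.] | top 0 [14. 18. 23.] | top 10 [15. 25. 40.] | top 20 [35. 39. 42.] | top 30 [34. 38. 42.] | top 40 [40. 46. 50.] | top 50 [40. 46. 51.] | 
side -120 [1. 2. 5.] | side -110 [ 4. 10. 14.] | side -100 [4. 6. 9.] | side -90 [4. 6. 8.] | side -80 [4. 7. 9.] | side -70 [4. 6. 8.] | side -60  | side -50 [35. 35. 36.] | side -40 [35. 38. 40.] | side -30 [40. 42. 43.] | side -20  | side -10  | side 0  | side 10  | side 20  | side 30  | side 40  | side 50  |
```

View pics/s7.png

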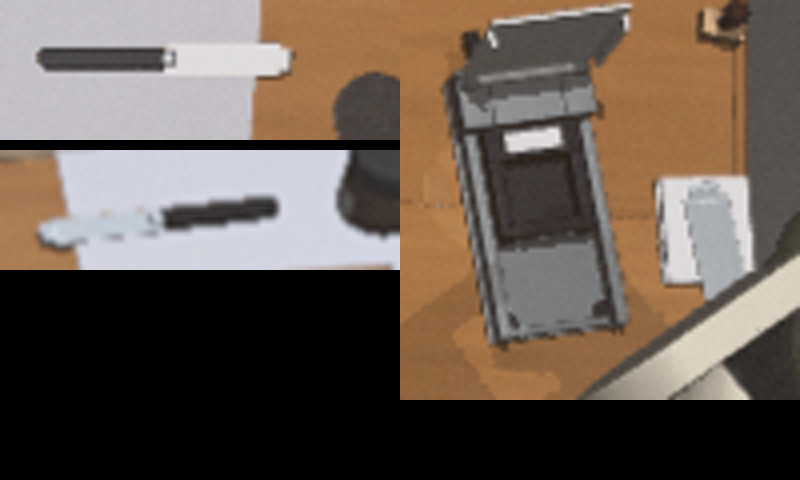

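The spatula lies flat in its place again, its tip at (290,60) in the crop. The cover stands, and the pack's pocket is visible at (540,190) in the right crop. Now I'll move over the pocket.

Call:
apply_moves --targets '[[5,[0,-40,0],[0,0,7]],[5,[15,-80,0],[0,0,14]],[5,[45,-115,0],[0,0,21]],[5,[80,-145,0],[0,0,28]],[5,[115,-170,0],[0,0,35]],[5,[145,-190,0],[0,0,39.7]],[5,[153.6,-195.1,0],[0,0,39.7]],[5,[153.6,-195.1,0],[0,0,39.7]],[5,[153.6,-195.1,-45],[0,0,39.7]],[5,[153.6,-195.1,-90],[0,0,39.7]],[5,[153.6,-195.1,-135],[0,0,39.7]],[5,[153.6,-195.1,-180],[0,0,39.7]],[5,[153.6,-195.1,-225],[0,0,39.7]],[5,[153.6,-195.1,-265],[0,0,39.7]],[5,[153.6,-195.1,-300],[0,0,39.7]],[5,[153.6,-195.1,-315],[0,0,39.7]],[5,[153.6,-195.1,-315],[0,0,39.7]]]'

```text
time_s: 17.35
eef_pos: [536.7, -204.9, 59.6]
ee_rot: [-0.001, -0.117, 0.993, 0.001]
force: [0.2, -0.1, 0.9]
grip_width: 0.058
grip_force: 0.0
```

```bash
python3 - <<'E'
from ang import *
S=ctrl.sense();p=np.array(S['eef_pos']);q=p[:2]-O;print(p,'cradle',q@[c,s],q@[-s,c],S['ee_rot'],S['time_s'])
im,D=capture('side');b,e=capture('top')
o=np.zeros((480,800,3),np.uint8);o[:480,:400]=cv2.resize(im[160:280,170:270],(400,480),interpolation=2);o[:480,400:]=cv2.resize(b[190:310,390:490],(400,480),interpolation=2)
cv2.imwrite('pics/s8.png',o)
E
```

```text
[ 536.7187048  -204.9440085    59.60259384] cradle -13.117130563371283 7.142483477094595 [-0.00126293 -0.11667301  0.993169    0.00106911] 17.35
```

View pics/s8.png

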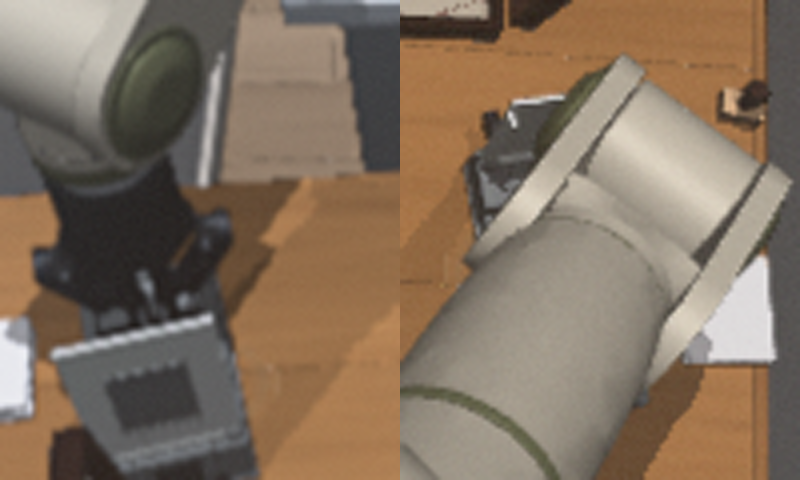

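The gripper is above the pack and clear of the standing cover, but 6 mm off to the left. I'll correct that and go down.

Call:
apply_moves --targets '[[5,[1.5,-6,0],[0,0,1]],[5,[1.5,-6,0],[0,0,1]],[5,[1.5,-6,-10],[0,0,1]],[5,[1.5,-6,-19],[0,0,1]],[5,[1.5,-6,-25],[0,0,1]],[5,[1.5,-6,-30],[0,0,1]],[5,[1.5,-6,-35],[0,0,1]],[5,[1.5,-6,-35],[0,0,1]]]'

```text
time_s: 18.25
eef_pos: [539.1, -212.2, 24.8]
ee_rot: [-0.0, -0.125, 0.992, 0.0]
force: [0.3, 0.3, 0.0]
grip_width: 0.063
grip_force: 0.0
```

Call:
apply_moves --targets '[[5,[-4.8,-1.2,0],[0,0,0]],[5,[-9.7,-2.5,0],[0,0,0]],[5,[-12.6,-3.2,0],[0,0,0]],[5,[-15.5,-4,0],[0,0,0]],[5,[-18.4,-4.7,0],[0,0,0]],[5,[-21.3,-5.5,0],[0,0,0]],[5,[-24.2,-6.2,0],[0,0,0]]]'

```text
time_s: 18.95
eef_pos: [514.8, -218.7, 25.8]
ee_rot: [-0.0, -0.126, 0.992, -0.0]
force: [0.1, -1.0, 0.5]
grip_width: 0.058
grip_force: 0.0
```

Call:
apply_moves --targets '[[5,[-2.9,-0.7,0],[0,0,0]],[5,[-5.8,-1.5,0],[0,0,0]],[5,[-8.7,-2.2,0],[0,0,0]],[5,[-11.6,-3,0],[0,0,0]],[5,[-15.5,-4,0],[0,0,0]],[5,[-19.4,-5,0],[0,0,0]],[5,[-24.2,-6.2,0],[0,0,0]],[5,[-29,-7.5,0],[0,0,0]]]'

```text
time_s: 19.75
eef_pos: [485.9, -226.2, 25.7]
ee_rot: [0.0, -0.125, 0.992, -0.0]
force: [2.3, 0.5, 1.8]
grip_width: 0.058
grip_force: 1.4
```

Call:
apply_moves --targets '[[5,[-3.9,-1,0],[0,0,0]],[5,[-7.7,-2,0],[0,0,0]],[5,[-11,-2.8,0],[0,0,0]],[5,[-13.6,-3.5,0],[0,0,0]],[5,[-15,-3.9,0],[0,0,0]]]'

```text
time_s: 20.25
eef_pos: [471.0, -230.1, 25.7]
ee_rot: [0.0, -0.125, 0.992, -0.0]
force: [2.9, 0.7, 3.5]
grip_width: 0.054
grip_force: 1.6
```

```bash
python3 - <<'E'
from ang import *
S=ctrl.sense();print(np.round(S['eef_pos'],1),np.round(S['force'],1),S['time_s'])
for n in('side','top'):
    im,D=capture(n);P=cloud(n,D).reshape(-1,3);q=P[:,:2]-O;X=q@[c,s];Y=q@[-s,c];Z=P[:,2]
    for x in range(-120,50,6):
        m=(abs(X-x)<3)&(Y>12)&(Y<33)&(Z<60)
        if m.sum()>3:print(n,x,m.sum(),np.median(Z[m]).round(),end=' | ')
    print()
    cv2.imwrite(f'pics/f9{n}.png',im)
E
```

```text
[ 471.  -230.1   25.7] [2.9 0.7 3.5] 20.25
side -102 6 36.0 | side -96 23 34.0 | side -90 10 24.0 | side -84 14 27.0 | side -78 20 39.0 | side -72 12 21.0 | side -66 13 35.0 | side -54 5 39.0 | side -48 10 37.0 | side -42 10 39.0 | side -36 7 38.0 | 
top -36 6 37.0 | top -30 11 38.0 | top -24 7 37.0 | top -18 17 7.0 | top -12 17 7.0 | top -6 16 8.0 | top 0 14 7.0 | top 6 16 5.0 | top 12 12 4.0 | top 18 17 7.0 | top 24 12 5.0 | top 30 11 6.0 | top 36 31 26.0 | top 42 16 45.0 | top 48 17 45.0 |
```

Call:
apply_moves --targets '[[5,[-1,-0.25,0],[0,0,0]],[5,[-2,-0.5,0],[0,0,0]],[5,[-2.5,-0.6,0],[0,0,0]]]'

```text
time_s: 20.65
eef_pos: [468.8, -230.5, 25.5]
ee_rot: [0.0, -0.125, 0.992, -0.0]
force: [5.2, 1.9, 0.3]
grip_width: 0.056
grip_force: 2.9
```

Call:
apply_moves --targets '[[5,[-0.7,-0.2,0],[0,0,0]],[5,[-1.4,-0.35,0],[0,0,0]]]'

```text
time_s: 20.85
eef_pos: [468.1, -230.8, 25.8]
ee_rot: [0.001, -0.125, 0.992, -0.0]
force: [8.3, 3.9, 3.1]
grip_width: 0.061
grip_force: 4.3
```

Call:
apply_moves --targets '[[5,[-0.8,-0.2,0],[0,0,0]],[5,[-0.8,-0.2,0],[0,0,0]]]'

```text
time_s: 21.05
eef_pos: [467.5, -231.0, 26.1]
ee_rot: [0.001, -0.125, 0.992, -0.0]
force: [7.3, 4.4, 3.1]
grip_width: 0.06
grip_force: 4.4
```

Call:
apply_moves --targets '[[5,[-0.8,-0.2,0],[0,0,0]],[5,[-1.6,-0.4,0],[0,0,0]],[5,[-1.6,-0.4,0],[0,0,0]]]'

```text
time_s: 21.35
eef_pos: [466.3, -231.4, 26.5]
ee_rot: [0.002, -0.125, 0.992, -0.001]
force: [9.0, 5.8, 7.3]
grip_width: 0.059
grip_force: 5.4
```

The rising force shows the pack against the stop. I'll back off, lift out and look.

Call:
apply_moves --targets '[[5,[5,1.3,0],[0,0,0]],[5,[11,2.8,0],[0,0,0]],[5,[11,2.8,0],[0,0,0]],[5,[11,2.8,20],[0,0,0]],[5,[11,2.8,50],[0,0,0]],[5,[11,2.8,95],[0,0,0]],[5,[5,2.8,140],[0,0,0]],[5,[-20,2.8,185],[0,0,0]],[5,[-50,2.8,230],[0,0,0]],[5,[-90,10,275],[0,0,0]],[5,[-100,50,320],[0,0,0]],[5,[-100,100,345],[0,0,0]],[5,[-100,150,345],[0,0,0]],[5,[-100,200,345],[0,0,0]],[5,[-100,250,345],[0,0,0]],[5,[-100,250,345],[0,0,0]]]'

```text
time_s: 22.95
eef_pos: [363.9, 21.2, 370.8]
ee_rot: [0.0, -0.127, 0.992, 0.0]
force: [-0.0, -0.5, 1.0]
grip_width: 0.063
grip_force: 0.0
```

```bash
python3 - <<'E'
from ang import *
S=ctrl.sense();print(np.round(S['eef_pos'],1),S['time_s'])
b={}
for n in('side','top'):
    im,D=capture(n);b[n]=im;P=cloud(n,D).reshape(-1,3);q=P[:,:2]-O;X=q@[c,s];Y=q@[-s,c];Z=P[:,2]
    for x in range(-124,50,4):
        m=(abs(X-x)<2)&(abs(Y)<30)&(Z<60)
        if m.sum()>3:print(n,x,np.median(Z[m]).round(),end=' | ')
    print()
    for z0 in(75,150):
        m=(X>40)&(X<110)&(abs(Y)<38)&(Z>z0)&(Z<z0+15);print('cover x',z0,np.median(X[m]) if m.any() else '')
o=np.zeros((480,800,3),np.uint8);o[:480,:400]=cv2.resize(b['side'][180:300,150:250],(400,480),interpolation=2);o[:480,400:]=cv2.resize(b['top'][200:320,390:490],(400,480),interpolation=2)
cv2.imwrite('pics/s10.png',o)
E
```

```text
[363.9  21.2 370.8] 22.95
side -108 35.0 | side -104 38.0 | side -100 31.0 | side -96 29.0 | side -92 18.0 | side -88 19.0 | side -84 19.0 | side -80 18.0 | side -76 19.0 | side -72 19.0 | side -68 19.0 | side -64 37.0 | side -60 36.0 | side -56 37.0 | side -52 36.0 | side -48 38.0 | side -44 39.0 | side -40 39.0 | side -36 40.0 | 
cover x 75 75.29655347126062
cover x 150 78.58691070474447
top -124 -1.0 | top -120 -1.0 | top -116 1.0 | top -112 10.0 | top -108 16.0 | top -104 37.0 | top -100 39.0 | top -96 37.0 | top -92 20.0 | top -88 19.0 | top -84 18.0 | top -80 19.0 | top -76 20.0 | top -72 20.0 | top -68 19.0 | top -64 20.0 | top -60 19.0 | top -56 20.0 | top -52 20.0 | top -48 39.0 | top -44 38.0 | top -40 38.0 | top -36 38.0 | top -32 38.0 | top -28 39.0 | top -24 28.0 | top -20 22.0 | top -16 22.0 | top -12 12.0 | top -8 23.0 | top -4 11.0 | top 0 6.0 | top 4 6.0 | top 8 6.0 | top 12 6.0 | top 16 6.0 | top 20 7.0 | top 24 6.0 | top 28 7.0 | top 32 5.0 | top 36 32.0 | top 40 44.0 | top 44 46.0 | top 48 45.0 | 
cover x 75 71.92222684456242
cover x 150 75.4838249559054
```

View pics/s10.png

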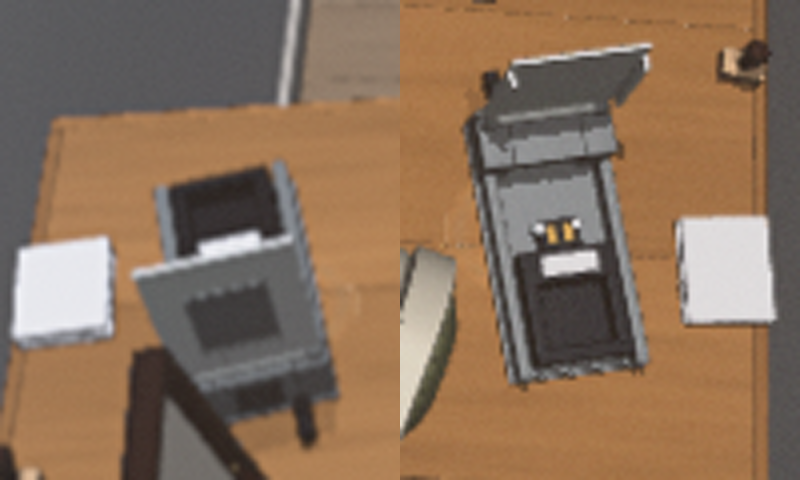

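The pack lies flat in its track against the front stop, at about (575,310) in the right crop. Its contacts are out of the socket, and the cover stands upright at the top. I'm handing in.

```bash
python3 -c "
from rig import ctrl
print(ctrl.finish_job())"
```

```text
the job is handed in; nothing more can be done
None
```

I handed the job in at about 23 s: the cover stands open by itself at about 93°, the spatula lies flat back in its original place, and the battery pack is unplugged, flat in its track against the front stop.

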